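Unlock and pull the dirty filter cassette

ROBOT

A 7-joint arm with a two-finger parallel gripper is mounted at the origin on a cart in front of the work surface, level with it; the furniture and walls round the work are solid. World frame = base frame: x ahead of the robot, y to its left, z up, the work surface at z = 0. Lengths are in m, angles in degrees, forces in N, time in s.
With the tool pointing down it reaches from about 0.425 to 0.875 m from the base axis. Payload 4.7 kg.
Tool frame: the origin (TCP) lies between the finger pads; the fingertips stand 22 mm ahead of it and the grasp point (between the pads) lies 3 mm ahead of it (env.tip_reach is the distance from the TCP to the fingertips, in m); z points along the fingers, y is the line along which they close (so a half turn about z gives the same grasp; the last joint's range is limited). The gripper opens to 87 mm and grips with 3 to 60 N. Pads are 19 mm wide; open, the fingers measure 117 mm over their backs; the gripper's body (75 mm by 190 mm) begins 51 mm behind the grasp point.
Start: joints at [-63.421, 18.392, -4.016, 83.108, 1.295, 78.541, -3.26], TCP at [0.283, 0.585, 0.245] pointing down, gripper open.
Joint ranges: [-163.93, 163.93], [-17.29, 119.83], [-79.2, 71.16], [3.27, 140.29], [-89.18, 269.18], [5.43, 117.66], [-154.24, 154.24]. Speed limits (degrees/s): [147.25, 147.25, 180, 180, 180, 180, 180].

INTERFACE

Orientations are given as [roll, pitch, yaw] about the fixed x, y, z axes, in that order (R = Rz(yaw) Ry(pitch) Rx(roll)).
In Python, from cell import env gives the robot as it stands.
- The arm moves only by the shell command python3 -m creep 'ROWS' [FORCE]. ROWS is JSON, one flat list of numbers, 7 for each row, row after row: the finger opening in mm, from 0 to 87, then the shift along the tool's x, y, z in units of 30 mm (1.0 is 30 mm), then the turn, a rotation vector about the tool's x, y, z in units of 6 degrees (1.0 is 6 degrees). A call has 1 to 12 rows; each row is the pose to reach, as a shift and turn from the pose commanded when the call began, along the tool's axes at that moment; what a row does not reach only later rows make up. A row lasts 1/10 s, in which the tool goes at most 50 mm and 8.59 degrees, less where a joint would pass 70% of its speed; a pose out of reach is approached as far as the arm can. A call with a gripper value outside its range is refused whole. The fingers move at their own pace and stop on an object; FORCE is the grip in N (left out, the last holds). Time passes only in rows, so rows that repeat a pose let the fingers close. It gives the time, the measured TCP pose, the force, the opening and the grip force at its end, in the units of the state.
- env.get_obs(): the state, without advancing time (a new reading comes with each control period).
- env.read_camera(name): name is "scene" or "top" or "wrist"; returns a dict with "color" (384x512x3 uint8, red, green, blue), "depth" (384x512 float32, m along the optical axis (not along the pixel's ray), 0 where there is no reading), "fovy" (degrees; the focal length in pixels is half the picture's height over the tangent of half this angle, whatever the lens; pixels are square), "cx", "cy" (the principal point, pixels), "R" (3x3) and "t" (3): a world point X has camera coordinates R X + t. Camera axes: x right, y down, z forward; pixel columns grow to the right and rows downward; lengths in m; the calibration is good to about 2 mm. A picture is of the moment at which its call begins.
- env.sign_off(): hands the job in; it is judged then, once.
The state is a dict: "time_s": time; "qpos": joint angles; "joint_velocities": joint speeds; "effort": joint torques, N m; "tool_pos": TCP position; "tool_rot": TCP orientation; "force": force on the tool from outside, world axes, zero at the start; "wrist_torque": the same for the moment, N m; "grip_width": finger opening in m; "grasp_force": force on a finger pad.
Only numpy, scipy, OpenCV 4.12 (cv2) and the standard library are available. Lean on these libraries where they do the work, as an engineer would, in place of code of your own. Each camera call takes 0.05 s, during which the arm holds its last target. There are 200 camera calls.

TASK

Take the dirty filter cassette out of the grey filter unit: hold its yellow jog button fully down for three seconds in one go and let go, so that the locking bar's white pointer stops in the green part of the scale. Then draw the cassette straight out by its orange handle, keep it level all the way so nothing spills, and lower it gently to lie flat in the steel tray. Finally slide the shutter fully across the empty slot, and leave the tape measure, grease pot and pedal where they are.

Things in the scene. Friction and masses are not known exactly. Their poses are not given: they have to be found in the camera images.
- filter_unit: Grey fixed unit, top at 85 mm. Origin: on the bench below the middle of the channel mouth, in the front face's plane; +x into the unit, away from the robot, z up. Housing x 0 to 120, y -60 to 130 mm; a 30 mm deep wing for the open shutter goes on to y = -185; rails stand 10 mm out in front. The channel opens at the front: 94 mm wide, 15 high, floor at 50, 105 deep.
- jog (a joint): Sprung jog key on the unit's top: a black rocker plate 60 x 60 mm with a round yellow button, 32 mm across, at x = 51, y = 105 mm in the unit's frame. Value = tilt, 0 up to 0.12 rad fully down (the button sinks 7 mm); 5 to 8 N holds it fully down; it springs back. While it is down the locking bar creeps out at about 12 mm/s; it stops and stays on release.
- jog_top (a point): Centre of the yellow jog button's flat top, 109 mm above the bench when up; moves with the button. Press here, straight down.
- lock_bar (a joint): Travel (m) of the locking bar inside the unit: 0 at the start (cassette locked), 0.058 at its end stop. The cassette is free from about 0.024; green on the scale is 0.026 to 0.052, and three seconds fully down bring it to about 0.039. The white pointer on the unit's top shows it. It moves only outwards, by the jog button.
- cassette: Loose black cassette, about 0.1 kg: a plate 100 x 90 x 12 mm (x 0 to 100 mm) and a tongue 40 mm wide, 12 thick (x -62 to 0) with an upright orange handle. Origin: underside, middle of the plate's front edge; z up. At the start wholly in the channel, origin at the mouth, axes as the unit's; play 2 mm each side, 3 mm above. Comes out to the unit's -x, free after 100 mm.
- cassette_handle (a point): Grasp point on the cassette's orange handle: an upright tab 14 mm wide (along y), 36 mm long (along x), its top 55 mm above the cassette's underside; this point is its middle, 42 mm in front of the origin and 38 mm above the underside.
- cassette_mid (a point): Point on the cassette's underside midway along its whole length of 162 mm (20 mm behind the origin).
- tray: Open steel tray, fixed, 230 mm (x) by 180 mm (y), 22 mm high, walls and floor 4 mm thick; origin at the middle of its underside, z up.
- tray_floor (a point): Middle of the tray's inner floor.
- shutter (a joint): Travel (m) of the aluminium shutter that slides along the unit's front towards the unit's +y: about 0 open (beside the slot), 0.115 fully across the slot. Stiff (1 to 2 N), stays where it is left. It can pass only when the cassette is out.
- shutter_knob (a point): Centre of the shutter's black upright knob, 16 mm across, from 107 to 125 mm above the bench, on a 12 mm post; it stands 18 mm in front of the unit's front face, and at y = travel - 145 mm in the unit's frame.
- tape_measure: Yellow tape measure, 35 x 82 x 63 mm, loose; leave alone. Origin at its underside.
- grease_pot: White grease pot with green lid, 68 mm across, 48 mm high, loose; leave alone. Origin at its underside.
- pedal: Bicycle pedal, 82 x 120 x 22 mm, loose; leave alone. Origin at its underside.

How it is judged:
By the outcome, as a careful person would: the job done as asked, in the order asked, and still so for the second after the job is handed in, with the robot touching nothing.
It also fails if it takes over 72 s, if anything falls off the work surface, if the arm or the gripper's body presses on something with over 40 N, if the wrist force passes 120 N, or if a joint passes its speed limit or range.

## Working session

There is one attempt and no reset: what is moved stays moved. The work goes in short steps, Python scripts to look and compute and a shell command to move; the robot and the scene stay as the last step left them, time stands still between calls to the robot, and variables do not carry over. Pictures are saved under pics/ and viewed, at most 10 in all, crops included, and the job is handed in when it is done.

```bash
ls; mkdir -p pics; cat > h.py <<'E'
import numpy as np, cv2
from cell import env
from scipy.spatial.transform import Rotation as Ro
def cam(n):
    c=env.read_camera(n); h=c["color"].shape[0]; f=h/2/np.tan(np.radians(c["fovy"])/2)
    v,u=np.mgrid[0:h,0:c["color"].shape[1]]; d=c["depth"]
    P=np.stack([(u-c["cx"])/f*d,(v-c["cy"])/f*d,d],-1)
    c["W"]=(P-c["t"])@c["R"]; c["f"]=f
    return c
def save(c,n): cv2.imwrite(f"pics/{n}.png",c["color"][...,::-1])
def state():
    o=env.get_obs(); return o
E
python3 - <<'E'
from h import *
a=cam("top");b=cam("scene")
save(a,"top");save(b,"scene")
np.savez("s0.npz",tW=a["W"],tc=a["color"],sW=b["W"],sc=b["color"])
o=env.get_obs();print(o["tool_pos"],o["tool_rot"],o["grip_width"],a["R"],a["t"],b["R"],b["t"])
E
```

```text
pics
[0.28246644 0.58490497 0.24356609] [-1.79900338e+02  6.15492779e-03  1.54228737e+02] 0.08707815112359635 [[-0.01810637 -0.99973007 -0.01455862]
 [-0.98902019  0.02004457 -0.14641478]
 [ 0.14666708  0.01174773 -0.98911615]] [0.09471306 0.56756401 1.06356894] [[ 0.7939307  -0.60800382 -0.00232598]
 [-0.44064447 -0.57274871 -0.69122454]
 [ 0.41893496  0.54980931 -0.7226363 ]] [-0.4096547   0.37202614  1.13108604]
```

```bash
python3 -c "
import cv2,numpy as np
a=cv2.imread('pics/top.png');print(a.shape)"
```

```text
(384, 512, 3)
```

View pics/top.png

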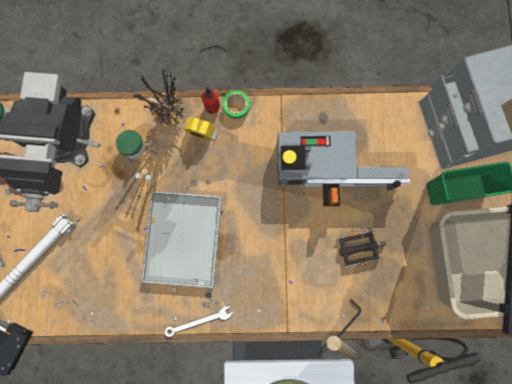

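View pics/scene.png

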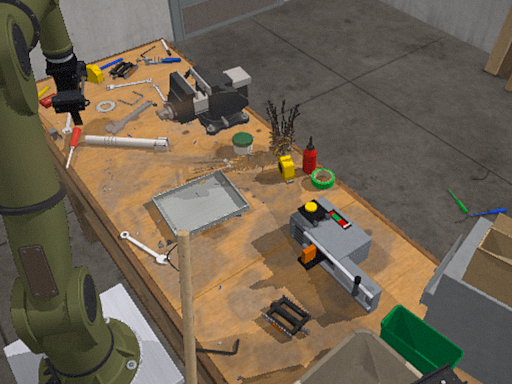

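The top view shows the unit at (278–410, 130–187), yellow button (290,157), handle (332,195), knob (397,184), tray (145–222, 193–288), pedal (360,248) and an upright pole top at (335,345). The scene view shows the same layout, with the pole standing near the robot.

```bash
python3 - <<'E'
from h import *
z=np.load("s0.npz");
def comp(W,c,m,lab):
    p=W[m];p=p[np.isfinite(p).all(1)]; print(lab,len(p),p.mean(0).round(4),p.min(0).round(3),p.max(0).round(3))
for k in "ts":
    W=z[k+"W"];c=z[k+"c"].astype(int);hsv=cv2.cvtColor(z[k+"c"],cv2.COLOR_RGB2HSV)
    reg=(W[...,0]>.3)&(W[...,0]<.75)&(abs(W[...,1])<.3)
    H=hsv[...,0];S=hsv[...,1];V=hsv[...,2]
    comp(W,c,reg&(H>22)&(H<35)&(S>180)&(V>150)&(W[...,2]>.1),k+"button")
    comp(W,c,reg&(H>4)&(H<18)&(S>180)&(W[...,2]>.06),k+"handle")
    m=reg&(abs(W[...,2]-.085)<.006)
    comp(W,c,m&(S<60),k+"top")
    # min-area rect of unit top
    p=W[m&(S<60)][:,:2].astype(np.float32); r=cv2.minAreaRect(p); print("rect",r)
    comp(W,c,reg&(W[...,2]>.1)&(V<70)&(W[...,1]<-.1),k+"knob")
W=z["tW"];print("pole",W[345,335],W[340,333],W[390-50,330]);
# tray corners
m=(abs(W[...,2]-.022)<.006)&(W[...,1]>.1)&(W[...,1]<.45)&(W[...,0]<.56)&(W[...,0]>.2)
mm=cv2.morphologyEx(m.astype(np.uint8),cv2.MORPH_OPEN,np.ones((1,1)))
n,l,s,_=cv2.connectedComponentsWithStats(mm,connectivity=8);i=1+s[1:,4].argmax()
print("tray",cv2.minAreaRect(W[l==i][:,:2].astype(np.float32)),s[i])
m=(W[...,2]>.0)&(W[...,2]<.012);sub=W[210:270,155:210];print("floor",sub.reshape(-1,3).mean(0))
for n,(u,v) in dict(pot=(128,142),tape=(198,127),pedal=(360,248),red=(210,98),bush=(160,105)).items(): print(n,W[v,u])
E
```

```text
tbutton 1 [0.4071 0.0708 1.1365] [0.407 0.071 1.136] [0.407 0.071 1.136]
thandle 91 [ 0.548  -0.1121  0.1035] [ 0.531 -0.12   0.061] [ 0.571 -0.106  0.108]
ttop 3885 [ 0.634  -0.124   0.0851] [ 0.565 -0.298  0.079] [0.711 0.015 0.091]
rect ((0.6425720453262329, -0.14177265763282776), (0.32207754254341125, 0.13644465804100037), 85.35433959960938)
tknob 34 [ 0.5686 -0.2537  0.1198] [ 0.563 -0.26   0.1  ] [ 0.575 -0.249  0.128]
sbutton 83 [ 0.6429 -0.0116  0.1072] [ 0.627 -0.029  0.1  ] [0.663 0.004 0.114]
shandle 207 [ 0.5491 -0.1172  0.0887] [ 0.529 -0.124  0.061] [ 0.693 -0.054  0.108]
stop 2850 [ 0.6293 -0.135   0.0839] [ 0.562 -0.3    0.079] [0.712 0.013 0.091]
rect ((0.6412532329559326, -0.1436757743358612), (0.3209089934825897, 0.13845409452915192), 85.14867401123047)
sknob 52 [ 0.5675 -0.2612  0.1188] [ 0.56  -0.266  0.1  ] [ 0.576 -0.252  0.127]
pole [ 0.25169475 -0.06157106  0.33185362] [ 0.25964568 -0.05892667  0.32893663] [ 0.25937383 -0.05395504  0.32699913]
tray ((0.4553443193435669, 0.26237696409225464), (0.18136075139045715, 0.22766216099262238), 84.46823120117188) [142 197  80  91 448]
floor [0.45445273 0.26292921 0.00979515]
pot [0.70183651 0.39478434 0.05101994]
tape [0.73440847 0.21507244 0.0604417 ]
pedal [ 0.42412119 -0.1863778   0.01881889]
red [0.79940546 0.18128126 0.08944206]
bush [0.79830152 0.31448674 0.05024643]
```

```bash
python3 -c "
import cv2
a=cv2.imread('pics/top.png');cv2.imwrite('pics/topz.png',cv2.resize(a[115:275,260:425],None,fx=4,fy=3.7,interpolation=2))"
```

```text
(no output)
```

View pics/topz.png

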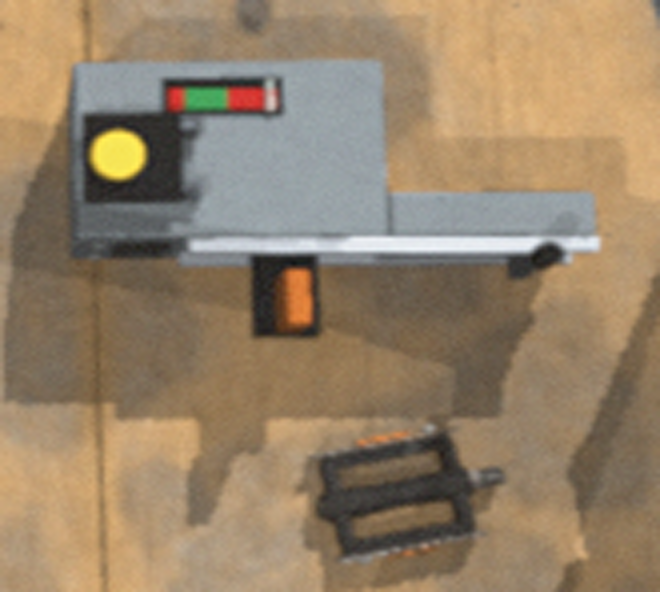

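The crop shows the button (118,155), orange handle top (297,297), shutter knob (547,255), and the white pointer at the right end of the scale (272,95), with green in the middle.

```bash
cat >> h.py <<'E'
def ray(c,u,v,z):
    d=c["R"].T@np.array([(u-c["cx"])/c["f"],(v-c["cy"])/c["f"],1]); o=-c["R"].T@c["t"]
    return o+d*(z-o[2])/d[2]
def blob(c,lo,hi,box,):
    hsv=cv2.cvtColor(c["color"],cv2.COLOR_RGB2HSV); m=cv2.inRange(hsv,np.array(lo),np.array(hi)); k=np.zeros_like(m); x0,x1,y0,y1=box; k[y0:y1,x0:x1]=m[y0:y1,x0:x1]
    n,l,s,ce=cv2.connectedComponentsWithStats(k); i=1+s[1:,4].argmax(); return ce[i],s[i]
E
python3 - <<'E'
from h import *
a=cam("top");b=cam("scene")
R={}
for n,c,bx in (("t",a,[(276,305,145,172),(325,345,180,210),(388,408,176,192)]),("s",b,[(300,325,195,220),(295,320,240,270),(350,365,270,300)])):
    for nm,lo,hi,box,z in (("btn",(22,150,140),(35,255,255),bx[0],.109),("hdl",(4,190,190),(16,255,255),bx[1],.105),("knob",(0,0,0),(180,255,60),bx[2],.12)):
        ce,s=blob(c,lo,hi,box); w=ray(c,*ce,z); R[n+nm]=w; print(n,nm,ce.round(1),s,w.round(4))
for n in "ts":
    d=R[n+"btn"]-R[n+"knob"]; print(n,"yaw",np.degrees(np.arctan2(d[1],d[0])-np.arctan2(250,69)))
    d=R[n+"btn"]-R[n+"hdl"]; print(n,"yaw2",np.degrees(np.arctan2(d[1],d[0])-np.arctan2(105,93)))
# unit edges from depth: top points, fit front & back & side
for c in (a,b):
    W=c["W"]; m=(abs(W[...,2]-.085)<.005)&(W[...,0]>.54)&(W[...,0]<.73)&(abs(W[...,1]+.14)<.18)
    p=W[m][:,:2]
    # back edge: max x per y bins
    e=[]
    for y in np.arange(-.14,.0,.01):
        q=p[abs(p[:,1]-y)<.005]
        if len(q)>5:e.append((y,q[:,0].max()))
    e=np.array(e);k=np.polyfit(e[:,0],e[:,1],1);print("back edge x at y=-.1",np.polyval(k,-.1),"yaw",-np.degrees(np.arctan(k[0])))
E
```

```text
t btn [289.1 156.3] [283 150  14  14 151] [ 0.6426 -0.0091  0.109 ]
t hdl [334.5 200.5] [333 200   4   2   4] [ 0.5348 -0.1127  0.105 ]
t knob [393.1 185.3] [388 182  12   8  52] [ 0.5658 -0.2477  0.12  ]
s btn [310.6 206.1] [305 202  12  10  94] [ 0.642  -0.0129  0.109 ]
s hdl [309.  248.7] [303 245  12   9  51] [ 0.5483 -0.1162  0.105 ]
s knob [355.8 285.8] [351 276  10  21 105] [ 0.5551 -0.2704  0.12  ]
t yaw -2.393754978478425
t yaw2 -4.588688786650397
s yaw -3.234772878959051
s yaw2 -0.6783372740469578
back edge x at y=-.1 0.7096640277666382 yaw 0.06706130777493464
back edge x at y=-.1 0.7090476088627246 yaw -0.7891152468192
```

```bash
cat >> h.py <<'E'
def plan(pos,yaw):
    o=env.get_obs(); R=Ro.from_euler("xyz",o["tool_rot"],degrees=True); T=Ro.from_euler("xyz",[180,0,yaw],degrees=True)
    print("at",np.round(o["tool_pos"],4),np.round(o["tool_rot"],2),"q",np.round(o["qpos"],1),"t",o["time_s"],"F",np.round(o["force"],1))
    print("shift/30mm",(R.inv().apply(np.array(pos)-o["tool_pos"])/.03).round(3),"turn/6deg",((R.inv()*T).as_rotvec(degrees=True)/6).round(3))
E
python3 -c "
from h import *
plan([.56,-.08,.30],179)"
```

```text
at [0.2826 0.585  0.2439] [-1.7993e+02  1.0000e-02  1.5423e+02] q [-63.4  18.4  -4.   83.1   1.3  78.5  -3.3] t 0.2 F [0.1 0.2 0.4]
shift/30mm [-17.967 -15.944  -1.85 ] turn/6deg [-1.200e-02 -1.000e-03 -4.129e+00]
```

```bash
python3 -m creep '[0,-1,-0.9,-0.5,0,0,-0.3, 0,-2.4,-2.1,-1,0,0,-0.6, 0,-3.8,-3.4,-1.85,0,0,-1, 0,-5,-4.4,-1.85,0,0,-1.3, 0,-6.2,-5.5,-1.85,0,0,-1.6, 0,-7.4,-6.6,-1.85,0,0,-1.9, 0,-8.6,-7.6,-1.85,0,0,-2.2, 0,-9.8,-8.7,-1.85,0,0,-2.5, 0,-11,-9.8,-1.85,0,0,-2.8, 0,-12.2,-10.8,-1.85,0,0,-3, 0,-13.4,-11.9,-1.85,0,0,-3.3, 0,-14.6,-13,-1.85,0,0,-3.6]'; python3 -c "
from h import *
plan([.56,-.08,.30],179)"
```

```text
time_s: 1.4
tool_pos: [0.507, 0.0439, 0.3002]
tool_rot: [180.0, 0.0, 175.9]
force: [0.8, -0.3, 0.7]
grip_width: 0.0025
grasp_force: 0.0
at [0.507  0.0439 0.3002] [1.7997e+02 3.0000e-02 1.7592e+02] q [-31.   -0.9  22.9  98.7   0.3  82.1  77.8] t 1.4 F [ 0.8 -0.3  0.7]
shift/30mm [-2.057 -3.993  0.006] turn/6deg [ 0.005  0.006 -0.514]
```

```bash
python3 -m creep '[0,-0.7,-1.3,0,0,0,-0.2, 0,-1.4,-2.6,0,0,0,-0.4, 0,-1.9,-3.6,0,0,0,-0.5, 0,-2.05,-4,0,0,0,-0.5, 0,-2.05,-4,0,0,0,-0.5]'; python3 -c "
from h import *
plan([.56,-.08,.30],179)
w=cam('wrist');save(w,'w1');print(w['R'],-w['R'].T@w['t'],w['f'])
np.savez('w1.npz',**w)"
```

```text
time_s: 1.9
tool_pos: [0.5591, -0.0803, 0.2998]
tool_rot: [-180.0, -0.0, 178.6]
force: [-0.8, 0.3, 0.0]
grip_width: 0.0004
grasp_force: 0.0
at [ 0.5591 -0.0803  0.2998] [-1.7996e+02 -4.0000e-02  1.7860e+02] q [-22.5   6.9  30.8  91.7  -3.5  82.4  97.2] t 1.9 F [-0.8  0.3  0. ]
shift/30mm [-0.03   0.01  -0.008] turn/6deg [-0.007 -0.007 -0.067]
[[ 2.50138628e-02  9.99686823e-01 -7.50331312e-04]
 [ 9.52477841e-01 -2.36046730e-02  3.03691919e-01]
 [ 3.03579098e-01 -8.31118195e-03 -9.52769991e-01]] [ 0.47571902 -0.07759835  0.44080612] 282.1132032375437
```

View pics/w1.png

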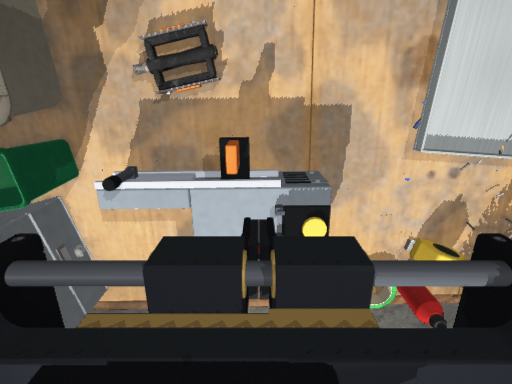

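The wrist view shows the handle (232,157) on its black tongue (220–249, 137–180), the button (315,230) partly hidden by the gripper, the knob (112,183), and the white shutter rail line from (95,186) to (280,184).

```bash
python3 - <<'E'
from h import *
c=dict(np.load("w1.npz")); 
# yaw from white shutter strip centreline, z~.1
g=c["color"].astype(int).sum(2); e=[]
for u in list(range(140,216))+list(range(252,276)):
    col=g[175:200,u]; k=np.where(col>600)[0]
    if len(k): e.append(ray(c,u,175+k.mean(),.09))
e=np.array(e)
print(len(e),c["W"][185,150:270:20,2])
k=np.polyfit(e[:,1],e[:,0],1);r=e[:,0]-np.polyval(k,e[:,1]);print("strip yaw",-np.degrees(np.arctan(k[0])),"x at -.115",np.polyval(k,-.115),r.std())
hsv=cv2.cvtColor(c["color"],cv2.COLOR_RGB2HSV)
m=cv2.inRange(hsv,np.array((22,150,120)),np.array((35,255,255))); m[:200]=0;m[:,:290]=0;m[240:]=0;m[:,335:]=0
ys,xs=np.nonzero(m);print("btn px",xs.min(),xs.max(),ys.min(),ys.max()); 
rows=[(y,xs[ys==y].min(),xs[ys==y].max()) for y in np.unique(ys)]
b=max(rows,key=lambda r:r[2]-r[1]);print(b,"left/right/top",ray(c,b[1]-.5,b[0],.109),ray(c,b[2]+.5,b[0],.109),ray(c,315,ys.min()-.5,.109))
W=c["W"]
m=cv2.inRange(hsv,np.array((4,150,100)),np.array((18,255,255))); m[:130]=0;m[185:]=0;m[:,:215]=0;m[:,255:]=0
t=(m>0)&(abs(W[...,2]-.105)<.005); ys,xs=np.nonzero(t);print("hdl top px",xs.min(),xs.max(),ys.min(),ys.max(),xs.mean(),ys.mean(),"n",len(xs))
for u,v in((xs.min()-.5,ys.mean()),(xs.max()+.5,ys.mean()),(xs.mean(),ys.min()-.5),(xs.mean(),ys.max()+.5)):print(ray(c,u,v,.105).round(4))
p=W[150:170,225:240].reshape(-1,3);print(np.percentile(p[:,2],[5,50,95]))
# tongue edges at z=.062
for v in (142,172):
    k=np.where(g[v,205:265]<150)[0];print("tongue",v,205+k.min(),205+k.max(),ray(c,204.5+k.min(),v,.062).round(4),ray(c,205.5+k.max(),v,.062).round(4))
k=np.where(g[125:190,222]<150)[0]; print("tongue front",ray(c,222,124.5+k.min(),.062))
E
```

```text
100 [0.08504824 0.08526731 0.08618158 0.08484736 0.08496    0.08691039]
strip yaw -0.6134524394695585 x at -.115 0.5849361806536159 0.00037048645422468445
btn px 302 326 217 236
(np.int64(227), np.int64(302), np.int64(326)) left/right/top [ 0.64035132 -0.02597213  0.109     ] [0.64114979 0.00641742 0.109     ] [ 0.625948   -0.00901426  0.109     ]
hdl top px 225 237 144 173 231.31976744186048 158.5668604651163 n 344
[ 0.5484 -0.1207  0.105 ]
[ 0.5488 -0.1049  0.105 ]
[ 0.5303 -0.1115  0.105 ]
[ 0.5674 -0.1135  0.105 ]
[0.06300469 0.10540114 0.10680622]
tongue 142 219 248 [ 0.5348 -0.1329  0.062 ] [ 0.5358 -0.0926  0.062 ]
tongue 172 221 248 [ 0.5766 -0.133   0.062 ] [ 0.5776 -0.0941  0.062 ]
tongue front [ 0.52893799 -0.12782251  0.062     ]
```

```bash
python3 -c "
from h import *
plan([.642,-.010,.137],179.3)"
```

```text
at [ 0.559  -0.078   0.2998] [ 1.7996e+02 -5.0000e-02  1.7877e+02] q [-22.5   6.9  30.7  91.7  -3.6  82.4  97.2] t 1.95 F [ 0.1  1.3 -0.9]
shift/30mm [-2.722  2.32   5.426] turn/6deg [ 0.007 -0.008 -0.088]
```

```bash
python3 -m creep '[0,-1,0.9,0,0,0,-0.1, 0,-2,1.8,0.6,0,0,-0.1, 0,-2.72,2.32,1.6,0,0,-0.1, 0,-2.72,2.32,2.8,0,0,-0.1, 0,-2.72,2.32,3.8,0,0,-0.1, 0,-2.72,2.32,4.6,0,0,-0.1, 0,-2.72,2.32,5,0,0,-0.1, 0,-2.72,2.32,5.2,0,0,-0.1, 0,-2.72,2.32,5.2,0,0,-0.1]'; python3 -c "
from h import *
plan([.642,-.010,.125],179.3)"
```

```text
time_s: 2.85
tool_pos: [0.6422, -0.0091, 0.1442]
tool_rot: [180.0, -0.0, 179.5]
force: [0.2, 0.1, -0.0]
grip_width: 0.0005
grasp_force: 0.0
at [ 0.6422 -0.0091  0.1442] [ 1.7996e+02 -1.0000e-02  1.7950e+02] q [-23.1  22.4  27.4  92.3 -11.   67.9  96.1] t 2.85 F [ 0.2  0.1 -0. ]
shift/30mm [ 0.005 -0.029  0.64 ] turn/6deg [ 0.007 -0.001  0.034]
```

```bash
python3 -m creep '[0,0,0,0.4,0,0,0, 0,0,0,0.55,0,0,0, 0,0,0,0.7,0,0,0, 0,0,0,0.7,0,0,0]'
```

```text
time_s: 3.25
tool_pos: [0.643, -0.0076, 0.1248]
tool_rot: [179.8, 0.1, 179.5]
force: [-2.9, 4.8, 7.3]
grip_width: 0.0006
grasp_force: 4.1
```

```bash
python3 -m creep '[0,0,0,0.06,0,0,0, 0,0,0,0.06,0,0,0, 0,0,0,0.06,0,0,0]'
```

```text
time_s: 3.55
tool_pos: [0.6431, -0.0073, 0.1243]
tool_rot: [179.7, 0.1, 179.5]
force: [-3.9, 6.0, 12.5]
grip_width: 0.0004
grasp_force: 6.9
```

```bash
python3 -m creep '[0,0,0,0,0,0,0, 0,0,0,0,0,0,0, 0,0,0,0,0,0,0, 0,0,0,0,0,0,0, 0,0,0,0,0,0,0, 0,0,0,0,0,0,0, 0,0,0,0,0,0,0, 0,0,0,0,0,0,0, 0,0,0,0,0,0,0, 0,0,0,0,0,0,0, 0,0,0,0,0,0,0, 0,0,0,0,0,0,0]'; python3 -m creep '[0,0,0,0,0,0,0, 0,0,0,0,0,0,0, 0,0,0,0,0,0,0, 0,0,0,0,0,0,0, 0,0,0,0,0,0,0, 0,0,0,0,0,0,0, 0,0,0,0,0,0,0, 0,0,0,0,0,0,0, 0,0,0,0,0,0,0, 0,0,0,0,0,0,0, 0,0,0,0,0,0,0, 0,0,0,0,0,0,0]'
```

```text
time_s: 4.75
tool_pos: [0.6431, -0.0073, 0.1243]
tool_rot: [179.7, 0.1, 179.5]
force: [-3.8, 5.3, 13.6]
grip_width: 0.0002
grasp_force: 6.9
time_s: 5.95
tool_pos: [0.6431, -0.0073, 0.1243]
tool_rot: [179.7, 0.1, 179.5]
force: [-4.9, 5.8, 13.0]
grip_width: 0.0005
grasp_force: 6.9
```

```bash
python3 -m creep '[0,0,0,0,0,0,0, 0,0,0,0,0,0,0, 0,0,0,0,0,0,0, 0,0,0,-0.5,0,0,0, 0,0,0,-1.4,0,0,0, 0,0,0,-2,0,0,0, 0,0,0,-2,0,0,0]'; python3 -c "
from h import *
plan([.549,-.113,.17],179.3)
c=cam('top');save(c,'t2');cv2.imwrite('pics/t2z.png',cv2.resize(c['color'][125:205,265:415,::-1],None,fx=5,fy=5,interpolation=2))"
```

```text
time_s: 6.65
tool_pos: [0.6442, -0.0115, 0.1849]
tool_rot: [-180.0, 0.4, 179.4]
force: [0.8, -0.1, -0.2]
grip_width: 0.0002
grasp_force: 0.0
at [ 0.6442 -0.0115  0.1849] [-179.99    0.35  179.38] q [-23.5  20.6  28.   89.8 -10.   71.8  95.5] t 6.65 F [ 0.8 -0.1 -0.2]
shift/30mm [ 3.14  -3.418  0.478] turn/6deg [-0.002  0.058  0.013]
```

View pics/t2z.png

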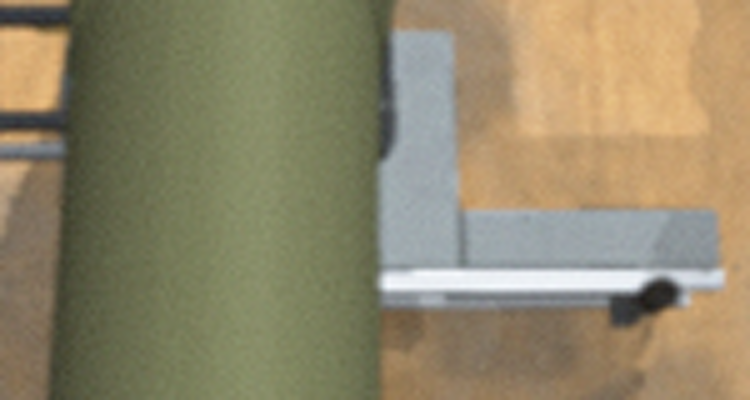

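The arm hides the scale in this picture; I'll move over the handle and check with the scene camera.

```bash
python3 -m creep '[50,1,-1.1,0,0,0,0, 50,2,-2.2,0,0,0,0, 50,2.8,-3.1,0,0,0,0, 50,3.14,-3.42,0.2,0,0.06,0, 50,3.14,-3.42,0.4,0,0.06,0, 50,3.14,-3.42,0.4,0,0.06,0]'; python3 -c "
from h import *
plan([.549,-.113,.091],179.3)
w=cam('wrist');c=cam('scene')
a=cv2.resize(c['color'][185:315,285:385,::-1],None,fx=4,fy=4,interpolation=2)
b=w['color'][:384,:,::-1]; b=cv2.resize(b[100:350,130:380],None,fx=1.6,fy=2.08)
cv2.imwrite('pics/p3.png',np.hstack([a,b]));print(a.shape,b.shape)"
```

```text
time_s: 7.3
tool_pos: [0.5469, -0.1105, 0.1677]
tool_rot: [180.0, -0.5, 179.5]
force: [0.1, 0.7, 0.1]
grip_width: 0.0404
grasp_force: 0.0
at [ 0.5469 -0.1105  0.1677] [179.95  -0.47 179.49] q [-19.2  11.3  31.4 102.8  -6.3  68.1 103.6] t 7.3 F [0.1 0.7 0.1]
shift/30mm [-0.09  -0.084  2.555] turn/6deg [ 0.008 -0.078  0.032]
(520, 400, 3) (520, 400, 3)
```

View pics/p3.png

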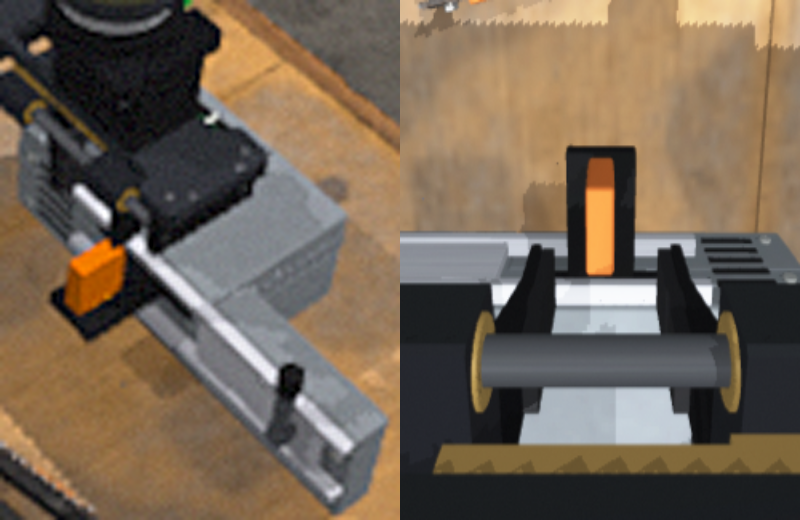

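The handle is centred between the open fingers in the wrist crop (right), while the scale is still hidden in the scene crop (left). I'll check the pointer in the top camera by colour.

```bash
python3 - <<'E'
from h import *
c=cam('top')
for v in (139,141,143):
    print(v,[tuple(int(i) for i in c['color'][v,u]) for u in range(299,332,2)])
E
```

```text
139 [(142, 154, 159), (101, 66, 64), (204, 56, 52), (186, 86, 63), (68, 152, 78), (156, 180, 161), (154, 201, 166), (63, 158, 85), (74, 159, 87), (182, 87, 58), (207, 55, 50), (208, 56, 54), (208, 59, 53), (207, 55, 48), (208, 58, 56), (121, 63, 65), (148, 162, 165)]
141 [(152, 161, 166), (101, 65, 60), (223, 61, 56), (199, 91, 62), (74, 164, 87), (161, 187, 165), (156, 208, 168), (70, 174, 92), (83, 175, 99), (191, 86, 57), (223, 58, 52), (221, 54, 47), (223, 60, 54), (220, 57, 50), (220, 56, 51), (128, 63, 64), (141, 155, 159)]
143 [(137, 148, 153), (101, 64, 61), (205, 53, 48), (182, 90, 63), (72, 154, 84), (153, 186, 160), (155, 209, 167), (69, 164, 88), (78, 167, 94), (187, 92, 63), (213, 49, 43), (213, 57, 51), (217, 62, 59), (211, 51, 45), (214, 55, 51), (116, 50, 45), (127, 138, 144)]
```

```bash
python3 -m creep '[50,-0.09,-0.08,0.2,0,-0.07,0.03, 50,-0.09,-0.08,1.2,0,-0.07,0.03, 50,-0.09,-0.08,2,0,-0.07,0.03, 50,-0.09,-0.08,2.4,0,-0.07,0.03, 50,-0.09,-0.08,2.53,0,-0.07,0.03, 50,-0.09,-0.08,2.53,0,-0.07,0.03]';python3 -c "
from h import *
plan([.549,-.113,.091],179.3)"
```

```text
time_s: 8.05
tool_pos: [0.5495, -0.1144, 0.0933]
tool_rot: [-180.0, 0.1, 179.3]
force: [-0.7, -0.6, -0.1]
grip_width: 0.0501
grasp_force: 0.0
at [ 0.5495 -0.1144  0.0933] [-1.7999e+02  5.0000e-02  1.7926e+02] q [-17.7  16.1  30.8 106.9  -9.5  59.4 106.1] t 8.05 F [-0.7 -0.6 -0.1]
shift/30mm [0.017 0.047 0.076] turn/6deg [-0.002  0.009 -0.006]
```

```bash
python3 -m creep '[50,0,0.04,0.05,0,0,0, 25,0,0.04,0.05,0,0,0, 14,0,0.04,0.05,0,0,0, 5,0,0.04,0.05,0,0,0, 5,0,0.04,0.05,0,0,0, 5,0,0.04,0.05,0,0,0, 5,0,0.04,0.05,0,0,0, 5,0,0.04,0.05,0,0,0]' 25;python3 -c "
from h import *
plan([.44,-.1117,.093],179.3)"
```

```text
time_s: 8.85
tool_pos: [0.5493, -0.1133, 0.0919]
tool_rot: [180.0, 0.1, 179.2]
force: [-0.2, 0.1, 0.4]
grip_width: 0.014
grasp_force: 25.0
at [ 0.5493 -0.1133  0.0919] [1.8000e+02 7.0000e-02 1.7924e+02] q [-17.8  16.2  30.7 107.   -9.5  59.3 106.1] t 8.85 F [-0.2  0.1  0.4]
shift/30mm [ 3.643  0.005 -0.04 ] turn/6deg [ 0.001  0.011 -0.009]
```

```bash
python3 -m creep '[5,0,0,0,0,0,0, 5,0,0,-0.02,0,0,0, 5,0.1,0,-0.03,0,0,0, 5,0.25,0,-0.03,0,0,0, 5,0.4,0,-0.03,0,0,0, 5,0.5,0,-0.03,0,0,0]' 55;python3 -c "
from h import *
plan([.425,-.1117,.093],179.3)"
```

```text
time_s: 9.45
tool_pos: [0.5335, -0.1131, 0.0926]
tool_rot: [180.0, 0.0, 179.2]
force: [0.1, -0.7, -0.4]
grip_width: 0.0142
grasp_force: 55.0
at [ 0.5335 -0.1131  0.0926] [1.7999e+02 3.0000e-02 1.7924e+02] q [-18.2  14.2  31.  109.1  -8.5  58.9 105.6] t 9.45 F [ 0.1 -0.7 -0.4]
shift/30mm [ 3.616e+00 -3.000e-03 -1.600e-02] turn/6deg [ 0.002  0.005 -0.01 ]
```

Free and sliding with almost no force; carry on straight.

```bash
python3 -m creep '[5,0.2,0,0,0,0,0, 5,0.5,0,0,0,0,0, 5,0.8,0,0,0,0,0, 5,1.1,0,0,0,0,0, 5,1.4,0,0,0,0,0, 5,1.7,0,0,0,0,0, 5,2,0,0,0,0,0, 5,2.3,0,0,0,0,0, 5,2.5,0,0,0,0,0]'; python3 -m creep '[5,0.2,0,0,0,0,0, 5,0.5,0,0,0,0,0, 5,0.8,0,0,0,0,0, 5,1.05,0,0,0,0,0, 5,1.15,0,0,0,0,0, 5,1.15,0,0,0,0,0]'; python3 -c "
from h import *
plan([.394,.268,.093],179.3-4.8)
c=cam('scene');W=c['W'];save(c,'s4')
p=W[(W[...,0]>.46)&(W[...,0]<.55)&(abs(W[...,1]+.112)<.04)&(W[...,2]>.03)&(W[...,2]<.09)]
A=np.c_[p[:,:2],np.ones(len(p))];print(len(p),np.linalg.lstsq(A,p[:,2],rcond=None)[0],p[:,2].mean())"
```

```text
time_s: 10.35
tool_pos: [0.4583, -0.1121, 0.0926]
tool_rot: [180.0, 0.1, 179.2]
force: [1.7, -0.1, -1.6]
grip_width: 0.0133
grasp_force: 55.0
time_s: 10.95
tool_pos: [0.4245, -0.1116, 0.0927]
tool_rot: [180.0, 0.1, 179.2]
force: [0.5, 0.3, -2.4]
grip_width: 0.0135
grasp_force: 55.0
at [ 0.4245 -0.1116  0.0927] [1.7997e+02 8.0000e-02 1.7924e+02] q [-2.010e+01 -3.000e-01  3.160e+01  1.230e+02  1.000e-01  5.710e+01
  1.007e+02] t 10.95 F [ 0.5  0.3 -2.4]
shift/30mm [ 1.1830e+00  1.2638e+01 -7.0000e-03] turn/6deg [0.005 0.014 0.79 ]
337 [-0.00178583 -0.02164214  0.06013359] 0.06163253387686816
```

```bash
python3 -m creep '[5,0,0,-0.3,0,0,0, 5,0,0,-0.8,0,0,0, 5,0,0,-1.4,0,0,0, 5,0,0,-2,0,0,0, 5,-0.1,0.2,-2.4,0,0,0, 5,-0.3,0.6,-2.6,0,0,0, 5,-0.5,1.2,-2.6,0,0,0, 5,-0.7,1.9,-2.6,0,0,0, 5,-0.8,2.6,-2.6,0,0,0, 5,-0.9,3.4,-2.6,0,0,0.1, 5,-0.9,4.1,-2.6,0,0,0.2, 5,-0.9,4.8,-2.6,0,0,0.3]'; python3 -c "
from h import *
plan([.394,.268,.093],174.5)"
```

```text
time_s: 12.2
tool_pos: [0.4535, 0.0344, 0.1701]
tool_rot: [-180.0, 0.0, 177.5]
force: [1.0, -0.3, -1.8]
grip_width: 0.0134
grasp_force: 55.0
at [0.4535 0.0344 0.1701] [-1.8000e+02  1.0000e-02  1.7751e+02] q [-28.9  -3.2  20.7 115.9   1.2  67.1  78.8] t 12.2 F [ 1.  -0.3 -1.8]
shift/30mm [2.32  7.694 2.571] turn/6deg [-0.     0.001  0.501]
```

```bash
python3 -m creep '[5,0.2,0.7,0,0,0,0.05, 5,0.4,1.5,0,0,0,0.1, 5,0.6,2.3,0,0,0,0.15, 5,0.8,3.1,0,0,0,0.2, 5,1,3.9,0,0,0,0.25, 5,1.3,4.7,0,0,0,0.3, 5,1.6,5.5,0,0,0,0.35, 5,1.9,6.3,0.2,0,0,0.4, 5,2.1,7,0.4,0,0,0.45, 5,2.3,7.5,0.6,0,0,0.5, 5,2.32,7.69,0.8,0,0,0.5, 5,2.32,7.69,0.9,0,0,0.5]'; python3 - <<'E'
from h import *
plan([.394,.268,.046],174.5)
c=cam('wrist');save(c,'w5')
W=c['W']; g=c['color']
np.savez('w5.npz',**c)
E
```

```text
time_s: 13.4
tool_pos: [0.3936, 0.2665, 0.1425]
tool_rot: [-179.9, -0.0, 174.6]
force: [0.6, -0.6, -1.4]
grip_width: 0.0136
grasp_force: 55.0
at [0.3936 0.2665 0.1425] [-1.7995e+02 -1.0000e-02  1.7459e+02] q [-4.260e+01  1.700e+00  5.300e+00  1.147e+02 -1.000e-01  6.370e+01
  4.740e+01] t 13.4 F [ 0.6 -0.6 -1.4]
shift/30mm [-0.01   0.053  3.217] turn/6deg [-0.009 -0.001  0.015]
```

View pics/w5.png

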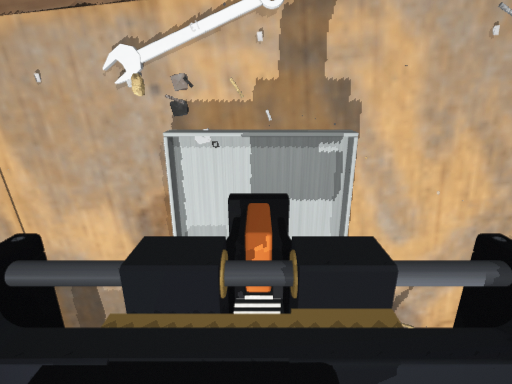

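The cassette is held centred over the tray (tongue 229–289; tray near wall 165–357 at row 133, parallel to the tool). Checking the lengthwise position and lowering.

```bash
python3 - <<'E'
from h import *
c=dict(np.load('w5.npz'))
a=ray(c,165,132,.022);b=ray(c,357,132,.022);print(a,b,np.linalg.norm(a-b),"yaw",np.degrees(np.arctan2(-(b-a)[0],(b-a)[1])))
m=(a+b)/2;u=np.array([np.cos(np.radians(-5.4)),np.sin(np.radians(-5.4)),0]);print("tray centre",m+u*.115,"cassette mid",np.array([.3936,.2665,0])+.062*u)
E
python3 -m creep '[5,-0.01,0.05,0.3,0,0,0, 5,-0.01,0.05,0.8,0,0,0, 5,-0.01,0.05,1.3,0,0,0, 5,-0.01,0.05,1.8,0,0,0, 5,-0.01,0.05,2.2,0,0,0, 5,-0.01,0.05,2.5,0,0,0, 5,-0.01,0.05,2.7,0,0,0, 5,-0.01,0.05,2.8,0,0,0, 5,-0.01,0.05,2.9,0,0,0, 5,-0.01,0.05,2.95,0,0,0, 5,-0.01,0.05,3,0,0,0, 5,-0.01,0.05,3,0,0,0]'
```

```text
[0.33487083 0.18646341 0.022     ] [0.35156668 0.36197724 0.022     ] 0.17630614440809855 yaw -5.433941239528349
tray centre [0.45770838 0.26339787 0.022     ] cassette mid [0.45532484 0.26066528 0.        ]
time_s: 14.65
tool_pos: [0.3949, 0.2671, 0.0537]
tool_rot: [180.0, 0.1, 174.5]
force: [0.1, 0.6, -1.6]
grip_width: 0.0137
grasp_force: 55.0
```

```bash
python3 -m creep '[5,0,0,0.05,0,0,0, 5,0,0,0.1,0,0,0, 5,0,0,0.15,0,0,0, 5,0,0,0.19,0,0,0, 5,0,0,0.22,0,0,0, 5,0,0,0.24,0,0,0, 5,0,0,0.26,0,0,0, 5,0,0,0.27,0,0,0, 5,0,0,0.27,0,0,0]'
```

```text
time_s: 15.55
tool_pos: [0.3949, 0.2671, 0.0459]
tool_rot: [180.0, 0.1, 174.4]
force: [-2.2, -0.4, 4.5]
grip_width: 0.0134
grasp_force: 55.0
```

```bash
python3 -m creep '[5,0,0,0,0,0,0, 5,0,0,0,0,0,0]' 5; python3 -m creep '[20,0,0,0,0,0,0, 30,0,0,0,0,0,0, 40,0,0,0,0,0,0, 50,0,0,0,0,0,0, 50,0,0,0,0,0,0, 50,0,0,-0.5,0,0,0, 50,0,0,-1.5,0,0,0, 50,0,0,-3,0,0,0, 50,0,0,-4.5,0,0,0, 50,0,0,-5,0,0,0]'; python3 -c "
from h import *
plan([.50,-.24,.21],179.3)
c=cam('wrist');save(c,'w6')"
```

```text
time_s: 15.75
tool_pos: [0.395, 0.2671, 0.0459]
tool_rot: [180.0, 0.1, 174.4]
force: [-2.6, -1.7, 5.9]
grip_width: 0.0139
grasp_force: 5.0
time_s: 16.75
tool_pos: [0.3968, 0.2685, 0.2005]
tool_rot: [179.7, 0.4, 174.4]
force: [0.4, 0.5, -0.0]
grip_width: 0.05
grasp_force: 0.0
at [0.3968 0.2685 0.2005] [179.67   0.39 174.44] q [-42.7  -1.3   5.4 110.6   0.2  70.1  47. ] t 16.75 F [ 0.4  0.5 -0. ]
shift/30mm [ -5.069 -16.535  -0.378] turn/6deg [ 0.053  0.067 -0.81 ]
```

View pics/w6.png

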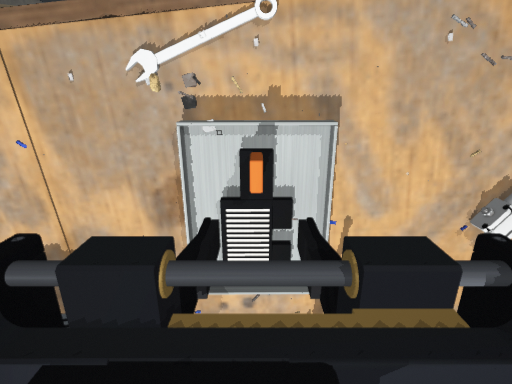

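The cassette lies flat in the tray, inside all walls. Now the shutter knob at about (0.571, −0.258).

```bash
python3 -c "
from h import *
plan([.571,-.258,.20],179.3)"; python3 -m creep '[50,-0.3,-0.8,0,0,0,0, 50,-0.8,-2.2,0,0,0,-0.1, 50,-1.3,-3.6,0,0,0,-0.2, 50,-1.8,-5,0,0,0,-0.3, 50,-2.3,-6.4,0,0,0,-0.3, 50,-2.8,-7.8,0,0,0,-0.4, 50,-3.3,-9.2,0,0,0,-0.5, 50,-3.8,-10.6,0,0,0,-0.6, 50,-4.3,-12,0,0,0,-0.6, 50,-4.8,-13.4,0,0,0,-0.7, 50,-5.3,-14.6,0,0,0,-0.7, 50,-5.8,-15.4,0,0,0,-0.8]'; python3 -c "
from h import *
plan([.571,-.258,.20],179.3)"
```

```text
at [0.3971 0.2688 0.2011] [179.62   0.44 174.44] q [-4.270e+01 -1.300e+00  5.400e+00  1.106e+02  1.000e-01  7.010e+01
  4.700e+01] t 16.8 F [1.  0.2 2.4]
shift/30mm [ -7.47  -16.916  -0.018] turn/6deg [ 0.061  0.075 -0.809]
time_s: 18.0
tool_pos: [0.5225, -0.213, 0.1949]
tool_rot: [-179.9, 0.0, 179.1]
force: [0.8, 0.1, 0.4]
grip_width: 0.0496
grasp_force: 0.0
at [ 0.5225 -0.213   0.1949] [-1.7993e+02  1.0000e-02  1.7907e+02] q [-13.4  10.8  37.  100.6  -6.8  70.8 114.4] t 18.0 F [0.8 0.1 0.4]
shift/30mm [-1.641 -1.473 -0.17 ] turn/6deg [-0.011  0.001 -0.038]
```

```bash
python3 -m creep '[50,-0.6,-0.5,0,0,0,0, 50,-1.2,-1.1,0,0,0,0, 50,-1.64,-1.47,0,0,0,-0.03, 50,-1.64,-1.47,0,0,0,-0.03, 50,-1.64,-1.47,0,0,0,-0.03]'; python3 -c "
from h import *
plan([.571,-.258,.125],179.3)
for n in ('wrist','scene','top'):
    c=cam(n);W=c['W'];m=(abs(W[...,2]-.116)<.011)&(abs(W[...,0]-.571)<.03)&(abs(W[...,1]+.258)<.03)
    p=W[m];print(n,len(p),np.median(p,0) if len(p) else '',np.percentile(p,[3,97],axis=0).round(4) if len(p) else '')
    if n=='wrist': save(c,'w7')
"
```

```text
time_s: 18.5
tool_pos: [0.5711, -0.2542, 0.1945]
tool_rot: [180.0, -0.1, 179.4]
force: [-0.4, -0.3, 0.4]
grip_width: 0.0499
grasp_force: 0.0
at [ 0.5711 -0.2542  0.1945] [ 1.7998e+02 -7.0000e-02  1.7940e+02] q [ -8.3  19.4  37.2  91.9 -12.1  72.9 120.3] t 18.5 F [-0.4 -0.3  0.4]
shift/30mm [-2.000e-03 -1.290e-01  2.316e+00] turn/6deg [ 0.003 -0.012  0.016]
wrist 370 [ 0.56887361 -0.256331    0.12529139] [[ 0.5639 -0.2635  0.112 ]
 [ 0.5777 -0.2498  0.1268]]
scene 55 [ 0.566471   -0.26056535  0.12203411] [[ 0.5612 -0.2666  0.1073]
 [ 0.5749 -0.2526  0.1263]]
top 0
```

View pics/w7.png

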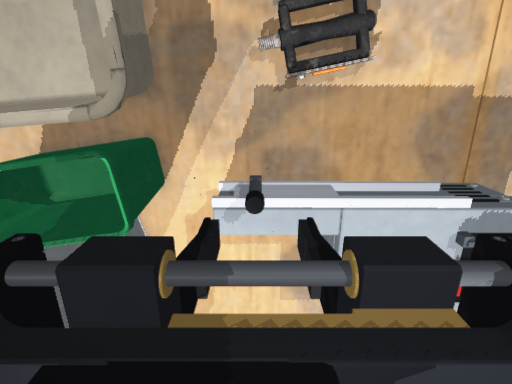

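The knob (256,200) is centred between the fingers (206–310). Descend and grip lightly.

```bash
python3 -m creep '[50,0,-0.08,0.3,0,0,0, 50,0,-0.08,1,0,0,0, 50,0,-0.08,1.7,0,0,0, 50,0,-0.08,2.15,0,0,0, 50,0,-0.08,2.3,0,0,0, 30,0,-0.08,2.3,0,0,0, 16,0,-0.08,2.3,0,0,0, 5,0,-0.08,2.3,0,0,0, 5,0,-0.08,2.3,0,0,0, 5,0,-0.08,2.3,0,0,0]' 15; python3 -c "
from h import *
plan([.571+.0014,-.2567+.116,.1255],179.3)"
```

```text
time_s: 19.65
tool_pos: [0.5722, -0.2569, 0.1272]
tool_rot: [-180.0, 0.1, 179.4]
force: [-0.3, 0.5, -0.1]
grip_width: 0.0181
grasp_force: 0.0
at [ 0.5722 -0.2569  0.1272] [-1.7999e+02  1.2000e-01  1.7943e+02] q [ -7.1  22.9  36.1  95.9 -14.6  65.9 122.3] t 19.65 F [-0.3  0.5 -0.1]
shift/30mm [0.033 3.873 0.057] turn/6deg [-0.001  0.019  0.021]
```

```bash
python3 -m creep '[5,0,0,0,0,0,0, 5,0,0.2,0,0,0,0, 5,0,0.6,0,0,0,0, 5,0,1,0,0,0,0, 5,0,1.4,0,0,0,0, 5,0,1.8,0,0,0,0, 5,0,2.2,0,0,0,0, 5,0,2.6,0,0,0,0, 5,0,3,0,0,0,0, 5,0,3.4,0,0,0,0, 5,0,3.6,0,0,0,0, 5,0,3.7,0,0,0,0]'; python3 -c "
from h import *
plan([.571+.0014,-.2567+.116,.1255],179.3);print(env.get_obs()['grip_width'])"
```

```text
time_s: 20.85
tool_pos: [0.5736, -0.1442, 0.1271]
tool_rot: [180.0, 0.1, 179.5]
force: [1.5, -1.8, 4.9]
grip_width: 0.0152
grasp_force: 15.0
at [ 0.5736 -0.1442  0.1271] [1.7997e+02 1.1000e-01 1.7951e+02] q [-17.5  18.1  34.5 101.1 -11.3  64.2 110.1] t 20.85 F [ 1.5 -1.8  4.9]
shift/30mm [0.04  0.116 0.052] turn/6deg [0.006 0.019 0.035]
0.015234297215864518
```

```bash
python3 -m creep '[5,0,0.05,0,0,0,0, 5,0,0.1,0,0,0,0, 5,0,0.15,0,0,0,0, 5,0,0.15,0,0,0,0]'; python3 -m creep '[5,0,0.05,0,0,0,0, 5,0,0.05,0,0,0,0]'
```

```text
time_s: 21.25
tool_pos: [0.5735, -0.1436, 0.1271]
tool_rot: [-179.8, 0.2, 179.3]
force: [2.6, -5.6, 4.1]
grip_width: 0.0154
grasp_force: 15.0
time_s: 21.45
tool_pos: [0.5735, -0.1435, 0.1271]
tool_rot: [-179.7, 0.2, 179.3]
force: [4.6, -7.2, 2.9]
grip_width: 0.0155
grasp_force: 15.0
```

```bash
python3 -m creep '[5,0,-0.12,0,0,0,0, 25,0,-0.12,0,0,0,0, 40,0,-0.12,0,0,0,0, 50,0,-0.12,0,0,0,0, 50,0,-0.12,0,0,0,0, 50,0,-0.12,-1,0,0,0, 50,0,-0.12,-2.5,0,0,0, 50,0.8,-0.12,-4,0,0,0, 50,2,-0.12,-5,0,0,0, 50,3,-0.12,-5,0,0,0, 50,3,-0.12,-5,0,0,0]'; python3 -c "
from h import *
plan([.5,-.14,.3],179.3)
R=Ro.from_euler('z',-.7,degrees=True)
for n in ('wrist','top','scene'):
    c=cam(n);W=c['W'];m=(abs(W[...,2]-.118)<.01)&(abs(W[...,0]-.573)<.025)&(abs(W[...,1]+.143)<.03)
    p=W[m]
    if len(p): q=R.inv().apply(p-np.array([.591,-.1135,0]));print(n,len(p),np.percentile(q,[3,50,97],axis=0).round(4))
a=cam('wrist')['color'][...,::-1];b=cam('top')['color'][...,::-1]
cv2.imwrite('pics/f.png',np.hstack([cv2.resize(a,(400,300)),cv2.resize(b,(400,300))]))"
```

```text
time_s: 22.55
tool_pos: [0.4802, -0.1431, 0.2777]
tool_rot: [179.8, 0.1, 179.3]
force: [-0.6, 0.1, -0.2]
grip_width: 0.0501
grasp_force: 0.0
at [ 0.4802 -0.1431  0.2777] [1.7984e+02 1.3000e-01 1.7935e+02] q [-22.6  -2.1  35.7 102.1   1.1  79.5 102.2] t 22.55 F [-0.6  0.1 -0.2]
shift/30mm [-0.659  0.113 -0.741] turn/6deg [0.027 0.022 0.008]
wrist 199 [[-0.0256 -0.0375  0.1114]
 [-0.0218 -0.0304  0.1248]
 [-0.0121 -0.0232  0.1268]]
top 41 [[-0.0263 -0.0359  0.1131]
 [-0.0203 -0.029   0.1241]
 [-0.0132 -0.0229  0.1271]]
scene 49 [[-0.0269 -0.0399  0.1094]
 [-0.0215 -0.035   0.1206]
 [-0.0146 -0.0265  0.127 ]]
```

View pics/f.png

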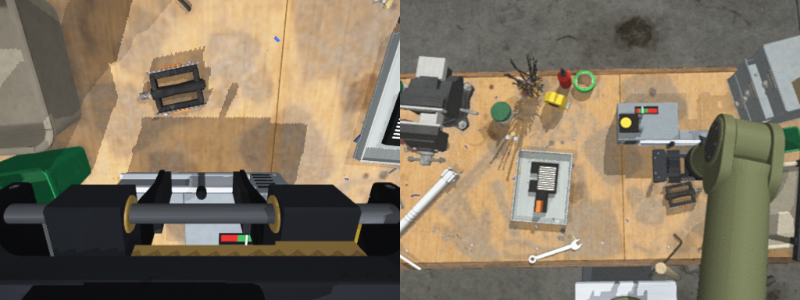

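The shutter knob now sits at unit y ≈ −30 mm, which is full travel. The pointer is in the green, the cassette is flat in the tray, and the pedal, pot and tape look untouched.

```bash
python3 -c "
from cell import env
print(env.sign_off())"
```

```text
the job is handed in; nothing more can be done
None
```

The job is handed in at about 23 s: the lock pointer is in the green, the cassette came out level and lies flat in the tray, the shutter is fully across the slot, and the tape measure, grease pot and pedal were left alone.

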